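# Cover the rinsed product vessel with its lid from the latched lid locker

## Task

The rinsed steel vessel must not stand open: fetch its lid from the sloping lid locker and set it gently on the vessel's rim, seated and level. The locker's clear hatch is held by a spring plunger: pull its red knob, slide the hatch fully open until the plunger drops into the second hole, and when the lid is on the vessel, slide the hatch fully shut again until the plunger drops home. Do not push the vessel about, and leave everything else standing where it is.

Things in the scene. Friction and masses are not known exactly. Their poses are not given: they have to be found in the camera images.
- lid_locker: Low sheet-steel locker, 134 (x) x 270 (y) x 128 mm, standing firm on the bench; origin at the middle of its underside, x from its low front to its high back, y along it. Its top is a deck sloping up at 30 deg from the front (deck 42 mm high) to the back (117 mm). Guide strips, screws and side panels stand at most 12 mm above the deck.
- hatch (a joint): Travel of the clear sliding hatch, 126 x 134 x 4 mm, in m: 0 = shut, 0.125 = fully open (end stops at both ends). It opens along the locker's -y, level, in the plane of the deck. Slide friction 2 N. It cannot slide while the plunger's pin is in a hole.
- plunger (a joint): Pull of the spring index plunger, in m: 0 = 8 mm pin down in a hole, 0.011 = fully pulled, along the point plunger_knob's z. Spring 5 N at 0, 10 N at 0.011. The pin is clear of the deck above 0.009, else rides on it at 0.009; it drops by itself into a hole when let go within 1 mm of hatch 0 or 0.125.
- plunger_knob (a point): Middle of the plunger's red knob, which rides on the hatch. Knob: cylinder 25 to 28 mm across, 25 mm long (13 mm below this point to 12 above). z = pull axis, square to the deck (30 deg from vertical, leaning to the locker's front), x up the slope, y = locker's y. Below the knob: collar 21 mm across; hatch top 33 mm below this point, guide strips 28 mm.
- lid: Loose steel lid, 0.15 kg: flange 82 mm across and 4 mm thick, below it a centring step 58 mm across and 8 mm deep with a chamfered foot, on top a knob. Origin: centre of the flange's underside; z up through the knob. At first it lies in the locker's pocket under the shut hatch, parallel to the deck, flange resting on a ledge on the low side. The pocket's mouth is 110 (y) x 98 mm.
- lid_knob (a point): Middle of the lid's black knob, 24 mm above the flange's underside; axes as the lid. Knob: cylinder 24 mm across, 25 mm long (13 mm below this point to 12 above), its foot 7 mm above the flange's top. In the pocket its top is 1 mm below the deck's plane: open the fingers no wider than needed (about 50 mm).
- vessel: Round open steel vessel, loose, 0.45 kg, 72 mm across (bead 76), 80 mm high, wall 3 mm, mouth 66 mm; origin at the centre of its underside, z up. The rim is 80 mm above the origin: a seated lid has its flange underside there, its step inside the mouth with 4 mm play all round.
- parts_jar: Bystander: clear jar with red rings and a white lid, 62 mm across, 68 mm high; origin at the centre of its underside. It may stand where the vessel stands at other times.
- chuck_insert: Bystander: red capping chuck, 43 mm across, 31 mm high; origin at the centre of its underside.
- v_block: Bystander: white V block, 52 x 90 x 30 mm; origin at the centre of its underside.
- capper: Obstacle: the capping machine, a tall steel column 0.8 m high that fills x 0.45 to 0.65, y -0.06 to 0.20, with an air regulator and hose at its left out to y 0.25. Pass in front of it (x below 0.42) or above.
Mind the look-alikes: they are no part of the job. What is shaped like the vessel but purple is not meant.

How it is judged:
By the outcome, as a careful person would: the job done as asked, in the order asked, and still so for the second after the job is handed in, with the robot touching nothing.
It also fails if it takes over 67 s, if anything falls off the work surface, if the arm or the gripper's body presses on something with over 40 N, if the wrist force passes 120 N, or if a joint passes its speed limit or range.

## Robot

A 6-joint arm with a two-finger parallel gripper is mounted at the origin on a cart in front of the work surface, level with it; the furniture and walls round the work are solid. World frame = base frame: x ahead of the robot, y to its left, z up, the work surface at z = 0. Lengths are in m, angles in rad, forces in N, time in s.
With the tool pointing down it reaches from about 0.3 to 0.775 m from the base axis. Payload 14.6 kg.
Tool frame: the origin (TCP) lies midway between the tips of the shut fingers; the grasp point (between the pads) lies 19 mm behind it; z points along the fingers, y is the line along which they close (so a half turn about z gives the same grasp; the last joint's range is limited). The gripper opens to 94 mm and grips with 3 to 60 N. Pads are 16 mm wide; open, the fingers measure 119 mm over their backs; the gripper's body (75 mm by 177 mm) begins 78 mm behind the grasp point.
Start: joints at [-1.336, 0.3, 1.521, -0, 1.321, -0.067], TCP at [0.163, -0.525, 0.205] pointing down, gripper open.
Joint ranges: [-3.03, 3.03], [-0.79, 2.21], [0.23, 2.52], [-1.04, 4.18], [0, 3.07], [-2.55, 2.55]. Speed limits (rad/s): [2.22, 2.22, 2.57, 3.14, 3.14, 3.14].

## Interface

Orientations are given as [roll, pitch, yaw] about the fixed x, y, z axes, in that order (R = Rz(yaw) Ry(pitch) Rx(roll)).
In Python, from station import telemetry, optics, ctrl gives the robot as it stands.
- The arm moves only by the tool carry_out, never from a script. Its argument "plan" is a list that holds one entry, the list of rows, each a list of 7 numbers: the shift along the tool's x, y, z in mm, then the turn, a rotation vector about the tool's x, y, z in rad, then the finger opening in mm, from 0 to 94. A call has 1 to 20 rows; each row shifts and turns the commanded pose from where the row before left it, along the tool's axes as they then stand; what a row does not reach is not made up. A row lasts 1/12 s, in which the tool goes at most 41.7 mm and 7.16 degrees, less where a joint would pass 70% of its speed; a pose out of reach is approached as far as the arm can. A call with a gripper value outside its range is refused whole. The fingers move at their own pace and stop on an object; "squeeze" is the grip in N (left out, the last holds). Time passes only in rows, so rows that do not move let the fingers close. It gives the time, the measured TCP pose, the force, the opening and the grip force at its end, in the units of the state.
- telemetry.get_obs(): the state, without advancing time (a new reading comes with each control period).
- optics.camera(name): name is "scene" or "top" or "wrist"; returns a dict with "pixels" (420x560x3 uint8, red, green, blue), "intrinsics" (3x3 intrinsics, pixels), "origin" and "rotation" of the camera in the world. Camera axes: x right, y down, z forward; pixel columns grow to the right and rows downward; lengths in m; the calibration is good to about 2 mm. A picture is of the moment at which its call begins. There is no depth.
- ctrl.hand_in(): hands the job in; it is judged then, once.
The state is a dict: "time_s": time; "qpos": joint angles; "joint_vel": joint speeds; "tau": joint torques, N m; "ee_pos": TCP position; "eef_rot": TCP orientation; "force": force on the tool from outside, world axes, zero at the start; "moment": the same for the moment, N m; "grip_width": finger opening in m; "grip_force": force on a finger pad.
Only numpy, scipy, OpenCV 4.12 (cv2) and the standard library are available. Lean on these libraries where they do the work, as an engineer would, in place of code of your own. Each camera call takes 0.05 s, during which the arm holds its last target. There are 200 camera calls.

## Working session

There is one attempt and no reset: what is moved stays moved. The work goes in short steps, Python scripts to look and compute and a tool call to move; the robot and the scene stay as the last step left them, time stands still between calls to the robot, and variables do not carry over. Pictures are saved under pics/ and viewed, at most 12 in all, crops included, and the job is handed in when it is done.

Besides the shell and the picture viewer there is one more tool, called after "Call:" by a JSON object that holds its "op" and its "data". carry_out: Moves the arm, as the interface text tells. Its arguments: {"type":"object","properties":{"plan":{"type":"array","items":{"type":"array","items":{"type":"array","items":{"type":"number"}}}},"squeeze":{"type":"number"}},"required":["plan"]}

```bash
ls; mkdir -p pics; python3 - <<'E'
from station import telemetry, optics
import cv2,pickle
d={n:optics.camera(n) for n in("scene","top")}
pickle.dump(d,open("c0.pkl","wb"))
for n in d: cv2.imwrite(f"pics/{n}0.png",cv2.resize(d[n]["pixels"][:,:,::-1],(800,600),interpolation=cv2.INTER_CUBIC)); print(n,d[n]["origin"],d[n]["rotation"],d[n]["intrinsics"])
print(telemetry.get_obs())
E
```

```text
pics
scene [ 0.64684681 -0.67685391  0.99507862] [-2.58416288e+00 -1.66790259e-03  9.57546970e-02] [[478.77186802   0.         287.39370371]
 [  0.         478.77186802 208.74041826]
 [  0.           0.           1.        ]]
top [ 0.43557717 -0.0690747   1.33076997] [-2.99150236e+00  7.63305253e-04 -1.59832674e+00] [[496.58926218   0.         276.02640638]
 [  0.         496.58926218 215.81496732]
 [  0.           0.           1.        ]]
{'time_s': 0.1, 'qpos': array([-1.33559167e+00,  3.00421637e-01,  1.52153998e+00,  1.06125242e-05,
        1.32073198e+00, -6.65942091e-02]), 'joint_vel': array([-0.00147788, -0.00335247, -0.00231688, -0.00129463, -0.0005268 ,
       -0.0014842 ]), 'tau': array([ 1.93293331e-04, -5.32643867e+01, -3.53285015e+01,  7.09580421e-02,
        2.34709057e-02, -4.47587115e-05]), 'ee_pos': array([ 0.16342473, -0.52489384,  0.20493086]), 'eef_rot': array([-3.14049484e+00, -8.35184345e-05,  3.01796190e-01]), 'force': array([ 0.15284077,  0.02428386, -0.14500707]), 'moment': array([-0.01103898, -0.01513061, -0.00906006]), 'grip_force': 0.0, 'grip_width': 0.09417149060056516}
```

View pics/scene0.png

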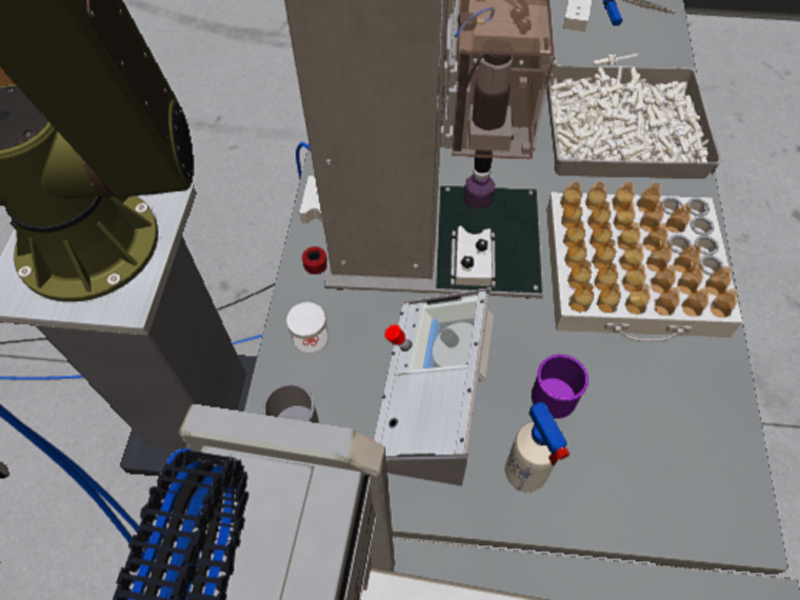

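View pics/top0.png

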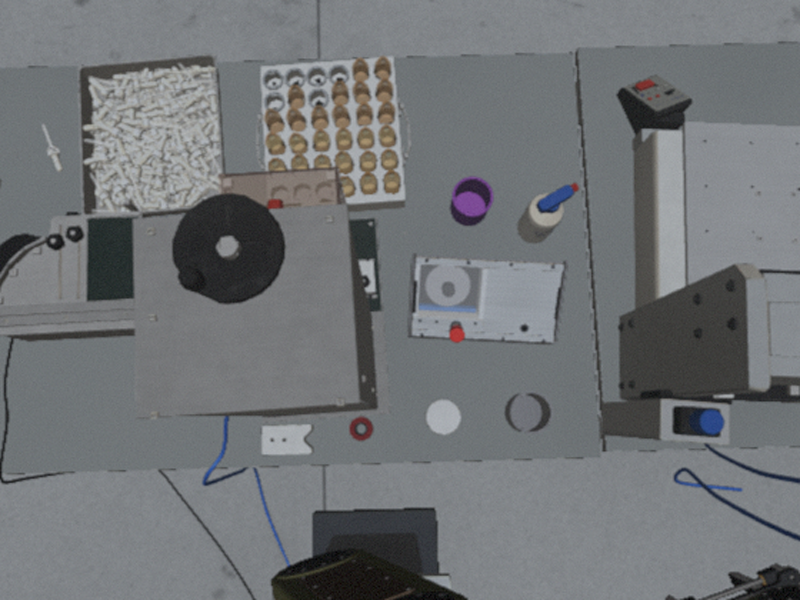

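The scene picture shows the locker at about (430,390), its red knob at (395,335), and the vessel half hidden at (290,405). The top picture shows the locker at (485,300), red knob (457,334), index hole (524,328), grey vessel (527,412) and jar (443,417). I'll zoom in on both.

```bash
python3 - <<'E'
import cv2,pickle,numpy as np
d=pickle.load(open("c0.pkl","rb"))
t=d["top"]["pixels"][170:310,280:400,::-1]; s=d["scene"]["pixels"][195:335,180:345,::-1]
s=s[:, :]
f=4
a=cv2.resize(t,None,fx=f,fy=f,interpolation=cv2.INTER_CUBIC)
# scene crop at 4x would exceed 800 width: 320px left only -> separate factor 2
cv2.imwrite("pics/topc.png",a)
b=cv2.resize(s,None,fx=4,fy=4,interpolation=cv2.INTER_CUBIC); cv2.imwrite("pics/scenec.png",b); print(a.shape,b.shape)
E
```

```text
(560, 480, 3) (560, 660, 3)
```

View pics/topc.png

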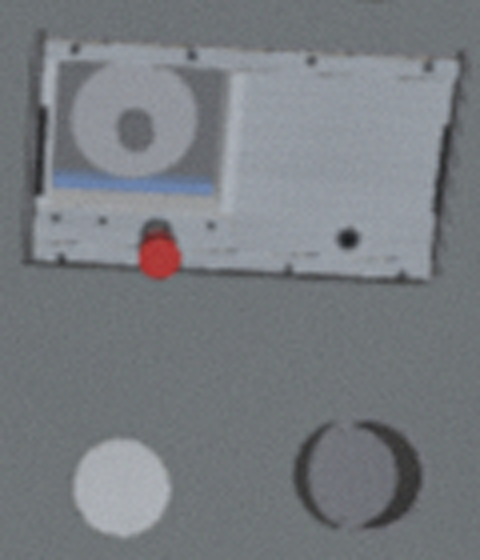

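View pics/scenec.png

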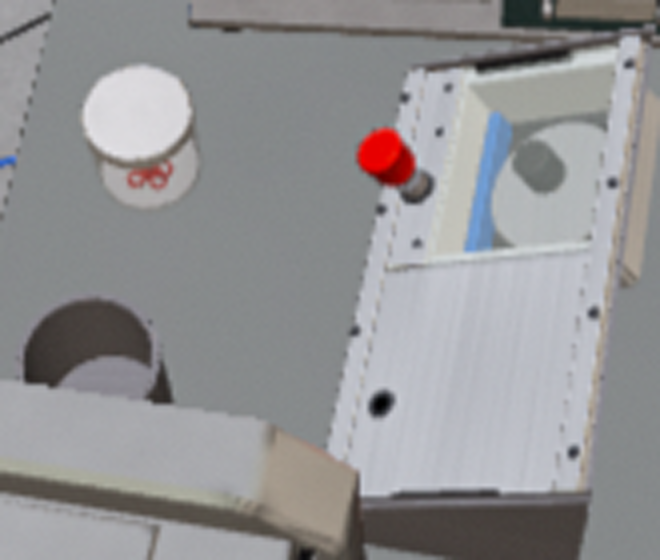

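Top crop: red knob (159,257), hole (348,238), lid knob (136,130), vessel rim centre about (362,475), jar (121,487). In the scene crop the red knob's top face is at (382,157), the hole at (381,403) and the lid knob at (540,165). Next I triangulate.

```bash
cat > h.py <<'E'
import numpy as np,cv2,pickle
from scipy.spatial.transform import Rotation as R
from scipy.optimize import least_squares
def ray(c,uv):
    k=c["intrinsics"]; v=R.from_euler("xyz",c["rotation"]).apply(np.linalg.inv(k)@[uv[0],uv[1],1]); return np.array(c["origin"]),v/np.linalg.norm(v)
def tri(rs):
    A=0;b=0
    for o,v in rs:
        P=np.eye(3)-np.outer(v,v);A=A+P;b=b+P@o
    p=np.linalg.solve(A,b); return p,[np.linalg.norm((np.eye(3)-np.outer(v,v))@(p-o))*1e3 for o,v in rs]
def onz(c,uv,z):
    o,v=ray(c,uv); return o+v*(z-o[2])/v[2]
def proj(c,p):
    q=R.from_euler("xyz",c["rotation"]).inv().apply(np.atleast_2d(p)-c["origin"])@np.array(c["intrinsics"]).T
    return q[:,:2]/q[:,2:]
E
python3 - <<'E'
from h import *
d=pickle.load(open("c0.pkl","rb"));T,S=d["top"],d["scene"]
np.set_printoptions(precision=4,suppress=True)
t=lambda x,y:(x/4+280,y/4+170)
s=lambda x,y:(x/4+180,y/4+195)
for n,a,b in [("b1",(75,48),(628,63)),("b2",(192,55),(612,183)),("b3",(311,61),(593,313)),("b4",(428,66),(573,452)),("f1",(62,259),(405,97)),("f3",(289,268),(355,330)),("hole",(348,238),(381,403)),("redtop",(159,260),(382,157)),("lidknob",(136,130),(540,165))]:
    p,e=tri([ray(T,t(*a)),ray(S,s(*b))]);print(n,p,e)
print("vessel",onz(T,t(362,475),.08),onz(T,t(348,475),0))
print("jar",onz(T,t(121,487),.068))
r=d["top"]["pixels"].astype(int);m=(r[...,0]>150)&(r[...,1]<90)
ys,xs=np.nonzero(m[210:250,300:340]);print("redblob",xs.mean()+300,ys.mean()+210,len(xs))
E
```

```text
b1 [ 0.7018 -0.1317  0.1249] [np.float64(0.6283002578573558), np.float64(0.6283002578572946)]
b2 [ 0.6962 -0.2042  0.123 ] [np.float64(1.1035207711962451), np.float64(1.1035207711964403)]
b3 [ 0.6903 -0.2779  0.1229] [np.float64(0.9971342232916304), np.float64(0.9971342232915446)]
b4 [ 0.6848 -0.3504  0.1227] [np.float64(0.6468057475691993), np.float64(0.6468057475691067)]
f1 [ 0.5794 -0.122   0.0526] [np.float64(1.6047986670427845), np.float64(1.604798667043006)]
f3 [ 0.5686 -0.2684  0.0543] [np.float64(0.8196333292223755), np.float64(0.8196333292221049)]
hole [ 0.5869 -0.3077  0.0539] [np.float64(0.6678778880160817), np.float64(0.6678778880159195)]
redtop [ 0.5733 -0.1815  0.0879] [np.float64(1.708036876400912), np.float64(1.70803687640105)]
lidknob [ 0.6588 -0.1713  0.0756] [np.float64(1.6323216319520053), np.float64(1.632321631951938)]
vessel [ 0.4345 -0.3036  0.08  ] [ 0.4346 -0.3093  0.    ]
jar [ 0.4312 -0.154   0.068 ]
redblob 319.5 234.11111111111111 72
```

Call:
{"op": "carry_out", "data": {"plan": [[[8.4,-27,-15,0,0,0,60],[8.4,-27,-15,0,0,0,60],[8.4,-27,-15,0,0,0,60],[8.4,-27,-15,0,0,0,60],[8.4,-27,-15,0,0,0,60],[8.4,-27,-15,0,0,0,60],[8.4,-27,-15,0,0,0,60],[8.4,-27,-15,0,0,0,60],[0,0,0,0,0,-0.119,60],[0,0,0,0,0,-0.119,60],[0,0,0,0,0,-0.119,60],[0,0,0,0,0,-0.119,60],[0,0,0,0,0,-0.119,60],[0,0,0,0,0,-0.119,60],[0,0,0,0,0,-0.119,60],[0,0,0,0,0,-0.119,60],[0,0,0,0,0,-0.119,60],[0,0,0,0,0,-0.119,60]]], "squeeze": 40}}

```text
time_s: 1.6
ee_pos: [0.1634, -0.2988, 0.3253]
eef_rot: [-3.141, -0.0, 1.498]
force: [0.4, 0.9, -0.5]
grip_width: 0.0603
grip_force: 0.0
```

Call:
{"op": "carry_out", "data": {"plan": [[[8,31,0,0,0,0,60],[8,31,0,0,0,0,60],[8,31,0,0,0,0,60],[8,31,0,0,0,0,60],[8,31,0,0,0,0,60],[8,31,0,0,0,0,60],[8,31,0,0,0,0,60],[0,0,0,0,0,0,50]]]}}

```text
time_s: 2.27
ee_pos: [0.3875, -0.259, 0.3242]
eef_rot: [-3.14, -0.002, 1.494]
force: [0.2, -1.0, -0.4]
grip_width: 0.0563
grip_force: 0.0
```

```bash
python3 - <<'E'
from h import *
from station import telemetry, optics
d={n:optics.camera(n) for n in("wrist","scene","top")}
pickle.dump(d,open("c1.pkl","wb"))
cv2.imwrite("pics/w1.png",cv2.resize(d["wrist"]["pixels"][:,:,::-1],(800,600),interpolation=cv2.INTER_CUBIC))
print(d["wrist"]["origin"],d["wrist"]["rotation"],telemetry.get_obs()["ee_pos"],telemetry.get_obs()["qpos"])
E
```

```text
[ 0.39237468 -0.18999563  0.50401961] [ 2.89671629e+00  1.54504007e-05 -7.66963852e-02] [ 0.38389897 -0.26011123  0.32507925] [-6.74425695e-01  3.74778642e-02  1.55230366e+00 -1.42970431e-04
  1.55277485e+00 -5.96033855e-01]
```

View pics/w1.png

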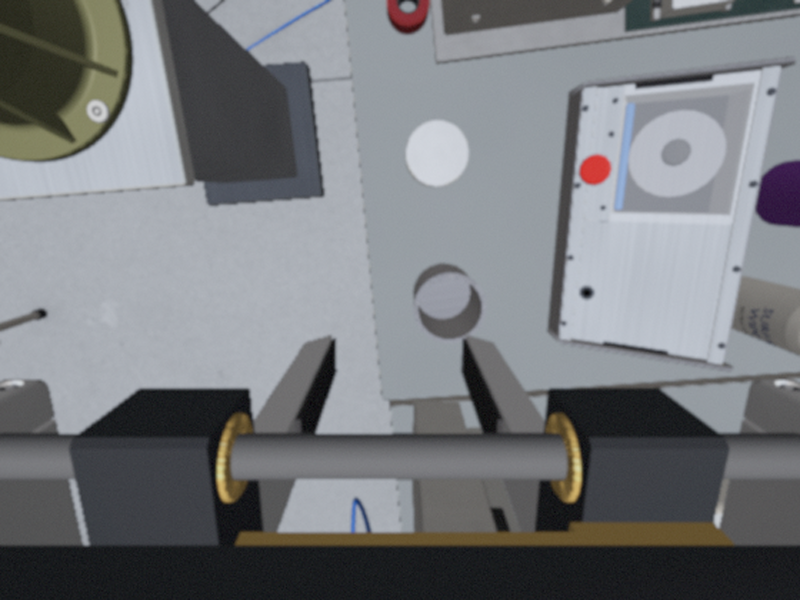

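Wrist picture: red knob (595,170), hole (587,293), lid knob (677,152), vessel silhouette columns 413–482 and rows 263–339, jar (437,153).

```bash
python3 - <<'E'
from h import *
np.set_printoptions(precision=4,suppress=True)
d=pickle.load(open("c0.pkl","rb"));T,S=d["top"],d["scene"];W=pickle.load(open("c1.pkl","rb"))["wrist"]
t=lambda x,y:(x/4+280,y/4+170)
s=lambda x,y:(x/4+180,y/4+195)
w=lambda x,y:(x*.7,y*.7)
for n,a,b,c in [("b1",(75,48),(628,63),(771,92)),("b2",(192,55),(612,183),(753,184)),("b3",(311,61),(593,313),(737,269)),("b4",(428,66),(573,452),(722,346)),("f1",(62,259),(405,97),(586,108)),("f3",(289,268),(355,330),(570,258)),("hole",(348,238),(381,403),(587,293)),("red",(159,257),(386,157),(595,169)),("lidknob",(136,130),(540,165),(677,152))]:
    p,e=tri([ray(T,t(*a)),ray(S,s(*b)),ray(W,w(*c))]);print(n,p,np.round(e,1))
an=np.linspace(0,2*np.pi,200)
def bb(c,x,y):
    P=np.vstack([np.c_[x+r*np.cos(an),y+r*np.sin(an),0*an+z] for r,z in((.036,0),(.038,.078))]);q=proj(c,P);return np.r_[q.min(0),q.max(0)]
for c,m in ((T,np.r_[t(293,420),t(422,530)]),(W,np.r_[w(413,263),w(482,339)])):
    r=least_squares(lambda v:bb(c,*v)-m,[.434,-.305]);print("vessel",r.x,r.fun)
E
```

```text
b1 [ 0.7018 -0.1323  0.1255] [0.8 0.7 0.8]
b2 [ 0.6962 -0.2048  0.1247] [1.5 1.  0.7]
b3 [ 0.6902 -0.2784  0.1254] [1.6 0.9 0.8]
b4 [ 0.6846 -0.351   0.1257] [1.5 0.8 1. ]
f1 [ 0.5799 -0.1228  0.0551] [2.3 1.2 1.2]
f3 [ 0.5685 -0.269   0.0555] [1.  1.  0.9]
hole [ 0.587  -0.3084  0.0562] [1.3 0.7 1. ]
red [ 0.5756 -0.1818  0.0898] [2.3 1.6 0.8]
lidknob [ 0.6589 -0.1718  0.0769] [1.9 1.5 0.5]
vessel [ 0.4346 -0.3059] [-1.0973 -1.659   1.0325  1.6184]
vessel [ 0.4341 -0.307 ] [-1.7445 -1.7024  1.4875  1.6494]
```

Call:
{"op": "carry_out", "data": {"plan": [[[0,0,0,-0.105,0,0,50],[0,0,0,-0.105,0,0,50],[0,0,0,-0.105,0,0,50],[0,0,0,-0.105,0,0,50],[0,0,0,-0.104,0,0,50],[11.6,5.5,26.8,0,0,0,50],[11.6,5.5,26.8,0,0,0,50],[11.6,5.5,26.8,0,0,0,50],[11.6,5.5,26.8,0,0,0,50],[11.6,5.5,26.8,0,0,0,50],[11.6,5.5,26.8,0,0,0,50],[11.6,5.5,26.8,0,0,0,50],[11.6,5.5,26.8,0,0,0,50],[0,0,0,0,0,0,50],[0,0,0,0,0,0,50]]]}}

```text
time_s: 3.67
ee_pos: [0.5357, -0.1792, 0.1612]
eef_rot: [2.619, -0.0, 1.492]
force: [-0.5, -0.3, 0.6]
grip_width: 0.0501
grip_force: 0.0
```

```bash
python3 - <<'E'
from h import *
from station import telemetry, optics
np.set_printoptions(precision=4,suppress=True)
d={n:optics.camera(n) for n in("wrist","scene","top")}
pickle.dump(d,open("c2.pkl","wb"))
o=telemetry.get_obs();p=o["ee_pos"];Rt=R.from_euler("xyz",o["eef_rot"]);print(p,o["eef_rot"],o["qpos"])
cv2.imwrite("pics/w2.png",cv2.resize(d["wrist"]["pixels"][:,:,::-1],(800,600),interpolation=cv2.INTER_CUBIC))
print("knob in tool mm",Rt.inv().apply(np.array([.5775,-.182,.0885])-p)*1e3)
rays=[]
r=d["wrist"]["pixels"].astype(int);m=((r[...,0]>140)&(r[...,1]<80)&(r[...,2]<80)).astype(np.uint8)
n,l,st,ce=cv2.connectedComponentsWithStats(m)
for i in range(1,n):
    if st[i,4]>60: print(st[i],ce[i]/.7)
print(proj(d["wrist"],[.5775,-.182,.0885])/.7)
E
```

```text
[ 0.536  -0.1802  0.1632] [2.6159 0.0009 1.4906] [-0.4837  0.1328  1.9218  0.3423  0.6246 -0.6355]
knob in tool mm [ 1.5892 -1.5503 85.4694]
[264 201  29  29 634] [397.4763 306.6133]
[[398.5099 303.9583]]
```

View pics/w2.png

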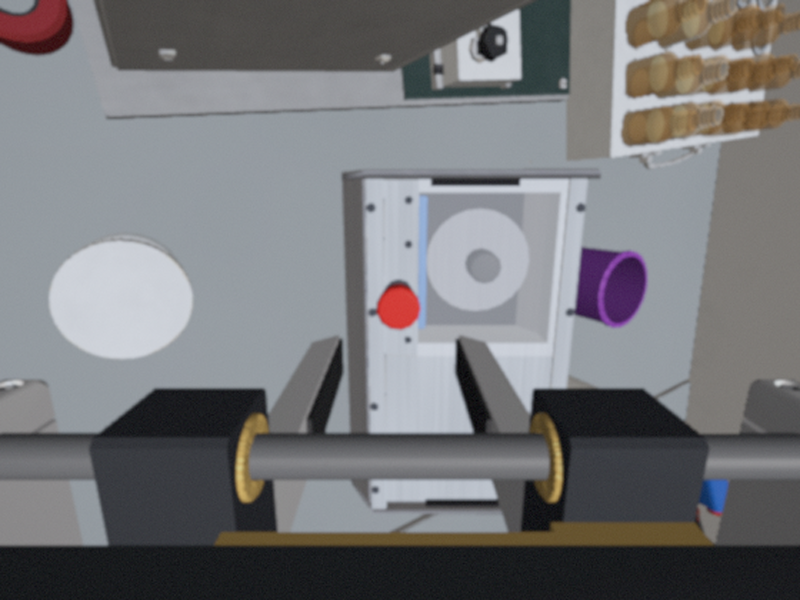

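The fingers straddle the red knob (398,306) squarely and the locker is parallel to the image, so the alignment is good. I descend and grip.

Call:
{"op": "carry_out", "data": {"plan": [[[0.5,-0.5,17,0,0,0,50],[0.5,-0.5,17,0,0,0,50],[0,0,17,0,0,0,50],[0,0,17,0,0,0,50],[0,0,17,0,0,0,50],[0,0,17,0,0,0,50],[0,0,0,0,0,0,50],[0,0,0,0,0,0,50],[0,0,0,0,0,0,20],[0,0,0,0,0,0,20],[0,0,0,0,0,0,20],[0,0,0,0,0,0,20],[0,0,0,0,0,0,20],[0,0,0,0,0,0,20],[0,0,0,0,0,0,20],[0,0,0,0,0,0,20]]], "squeeze": 40}}

```text
time_s: 5.15
ee_pos: [0.586, -0.1822, 0.0734]
eef_rot: [2.618, -0.0, 1.492]
force: [-9.8, -0.2, 7.9]
grip_width: 0.0241
grip_force: 40.0
```

Call:
{"op": "carry_out", "data": {"plan": [[[0,0,-2.5,0,0,0,20],[0,0,-2.5,0,0,0,20],[0,0,-2.5,0,0,0,20],[0,0,-2,0,0,0,20],[0,0,-1,0,0,0,20],[0,0,0,0,0,0,20],[0,0,0,0,0,0,20],[0,0,0,0,0,0,20]]]}}

```text
time_s: 5.82
ee_pos: [0.5811, -0.1817, 0.0818]
eef_rot: [2.618, -0.0, 1.492]
force: [1.8, -3.9, -9.9]
grip_width: 0.0243
grip_force: 40.0
```

Call:
{"op": "carry_out", "data": {"plan": [[[-4,0,0,0,0,0,20],[-10,0,0,0,0,0,20],[-12,0,0,0,0,0,20],[-12,0,0,0,0,0,20],[-12,0,0,0,0,0,20],[-12,0,0,0,0,0,20],[-12,0,0,0,0,0,20],[-12,0,0,0,0,0,20],[-12,0,0,0,0,0,20],[-10,0,0,0,0,0,20],[-8,0,0,0,0,0,20],[-4,0,0,0,0,0,20],[-2,0,0,0,0,0,20],[0,0,0,0,0,0,20],[0,0,0,0,0,0,20],[0,0,0,0,0,0,20]]]}}

```text
time_s: 7.15
ee_pos: [0.5715, -0.3033, 0.082]
eef_rot: [2.618, 0.0, 1.492]
force: [0.7, -2.7, -11.6]
grip_width: 0.0243
grip_force: 40.0
```

Call:
{"op": "carry_out", "data": {"plan": [[[-1,0,0,0,0,0,20],[-1,0,0,0,0,0,20],[-1,0,0,0,0,0,20],[-1,0,0,0,0,0,20],[0,0,0,0,0,0,20],[0,0,0,0,0,0,20],[0,0,0,0,0,0,20]]]}}

```text
time_s: 7.73
ee_pos: [0.5713, -0.3067, 0.0819]
eef_rot: [2.618, -0.001, 1.493]
force: [1.6, 4.5, -10.5]
grip_width: 0.024
grip_force: 40.0
```

Call:
{"op": "carry_out", "data": {"plan": [[[-0.8,0,0,0,0,0,20],[0,0,0,0,0,0,20],[0,0,3,0,0,0,20],[0,0,3,0,0,0,20],[0,0,3,0,0,0,20],[0,0,1.5,0,0,0,20],[0,0,0,0,0,0,20],[0,0,0,0,0,0,20],[0,0,0,0,0,0,20]]]}}

```text
time_s: 8.48
ee_pos: [0.5762, -0.3073, 0.0735]
eef_rot: [2.618, -0.002, 1.494]
force: [-11.8, 13.2, 3.3]
grip_width: 0.0243
grip_force: 40.0
```

Call:
{"op": "carry_out", "data": {"plan": [[[1.5,0,0,0,0,0,20],[1.5,0,0,0,0,0,20],[0,0,0,0,0,0,20],[0,0,0,0,0,0,20]]]}}

```text
time_s: 8.82
ee_pos: [0.5763, -0.3059, 0.0735]
eef_rot: [2.618, 0.0, 1.492]
force: [-11.9, 1.7, -1.2]
grip_width: 0.0243
grip_force: 40.0
```

Call:
{"op": "carry_out", "data": {"plan": [[[1.5,0,0,0,0,0,20],[1,0,0,0,0,0,20],[0,0,0,0,0,0,20],[0,0,0,0,0,0,20]]]}}

```text
time_s: 9.15
ee_pos: [0.5764, -0.3051, 0.0736]
eef_rot: [2.617, 0.003, 1.49]
force: [-10.4, -9.1, -5.1]
grip_width: 0.0243
grip_force: 40.0
```

Call:
{"op": "carry_out", "data": {"plan": [[[-2,0,0,0,0,0,50],[0,0,0,0,0,0,50],[0,0,0,0,0,0,50],[0,0,0,0,0,0,50],[0,0,-10,0,0,0,50],[0,0,-22,0,0,0,50],[0,0,-22,0,0,0,50],[0,0,-22,0,0,0,50],[0,0,-22,0,0,0,50],[28,12.6,0,0,0,0,45],[28,12.6,0,0,0,0,45],[28,12.6,0,0,0,0,45],[28,12.6,0,0,0,0,45],[28,12.6,0,0,0,0,45],[0,0,0,0,0,0,45],[0,0,0,0,0,0,45],[0,0,0,0,0,0,45]]]}}

```text
time_s: 10.57
ee_pos: [0.593, -0.1662, 0.1897]
eef_rot: [2.617, 0.0, 1.492]
force: [-0.4, -0.0, 0.3]
grip_width: 0.0448
grip_force: 0.0
```

```bash
python3 - <<'E'
from h import *
from station import telemetry, optics
np.set_printoptions(precision=4,suppress=True)
d={n:optics.camera(n) for n in("wrist","top")}
pickle.dump(d,open("c3.pkl","wb"))
o=telemetry.get_obs();p=o["ee_pos"];Rt=R.from_euler("xyz",o["eef_rot"]);print(p,o["eef_rot"],o["qpos"])
cv2.imwrite("pics/w3.png",cv2.resize(d["wrist"]["pixels"][:,:,::-1],(800,600),interpolation=cv2.INTER_CUBIC))
k=np.array([.6589,-.1718,.0765]); z=Rt.apply([0,0,1])
print("knob in tool mm",Rt.inv().apply(k-p)*1e3)
print(proj(d["wrist"],[k-.012*z,k,k+.02*z])/.7)
E
```

```text
[ 0.5928 -0.1669  0.1893] [2.6178 0.     1.4906] [-0.4042  0.2055  1.7675  0.2548  0.6837 -0.4823]
knob in tool mm [  0.411    0.9754 130.8457]
[[399.1869 292.6464]
 [399.1312 289.0083]
 [399.047  283.5014]]
```

View pics/w3.png

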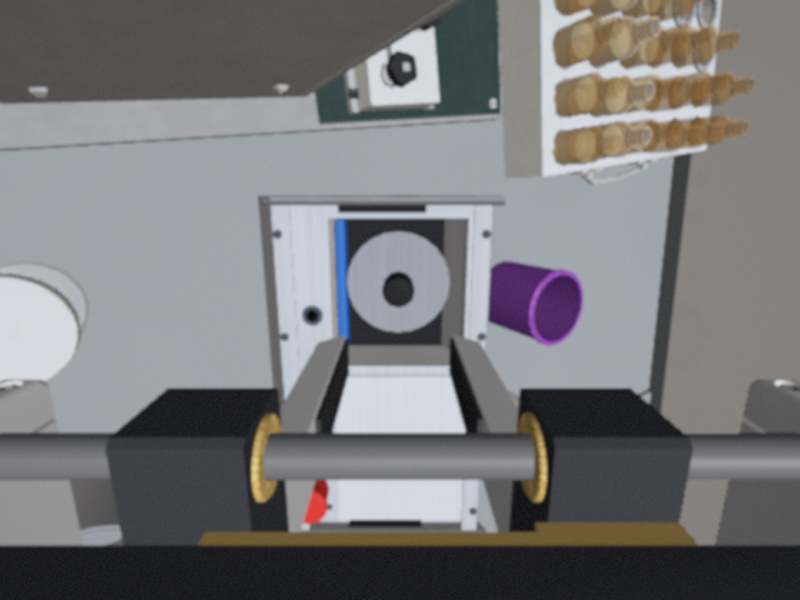

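The lid is uncovered: flange centre at (398,282), knob at (398,290), within a millimetre of prediction. The hatch knob is parked at (318,500).

Call:
{"op": "carry_out", "data": {"plan": [[[0.2,0.4,20,0,0,0,45],[0.2,0.4,20,0,0,0,45],[0,0,20,0,0,0,45],[0,0,20,0,0,0,45],[0,0,20,0,0,0,45],[0,0,20,0,0,0,45],[0,0,10,0,0,0,45],[0,0,8,0,0,0,45],[0,0,4,0,0,0,45],[0,0,4,0,0,0,45],[0,0,0,0,0,0,45],[0,0,0,0,0,0,45]]]}}

```text
time_s: 11.67
ee_pos: [0.6669, -0.1715, 0.064]
eef_rot: [2.617, 0.0, 1.492]
force: [0.9, 0.8, 0.1]
grip_width: 0.0449
grip_force: 0.0
```

Call:
{"op": "carry_out", "data": {"plan": [[[0,0,0,0,0,0,32],[0,0,0,0,0,0,28],[0,0,0,0,0,0,25],[0,0,0,0,0,0,15],[0,0,0,0,0,0,15],[0,0,0,0,0,0,15],[0,0,0,0,0,0,15],[0,0,0,0,0,0,15]]], "squeeze": 25}}

```text
time_s: 12.33
ee_pos: [0.6666, -0.1713, 0.0635]
eef_rot: [2.618, -0.0, 1.492]
force: [-4.9, 0.2, 3.6]
grip_width: 0.0232
grip_force: 25.0
```

Call:
{"op": "carry_out", "data": {"plan": [[[0,0,-3,0,0,0,15],[0,0,-5,0,0,0,15],[0,0,-8,0,0,0,15],[0,0,-12,0,0,0,15],[0,0,-18,0,0,0,15],[0,0,-18,0,0,0,15],[0,0,-18,0,0,0,15],[0,0,-18,0,0,0,15],[0,0,-18,0,0,0,15],[0,0,-10,0,0,0,15],[0,0,0,0,0,0,15],[0,0,0,0,0,0,15]]]}}

```text
time_s: 13.33
ee_pos: [0.603, -0.1663, 0.1745]
eef_rot: [2.617, 0.0, 1.492]
force: [-0.4, -0.1, -1.1]
grip_width: 0.0234
grip_force: 25.0
```

Call:
{"op": "carry_out", "data": {"plan": [[[-17,-12,-14.6,0,0,0,15],[-17,-12,-14.6,0,0,0,15],[-17,-12,-14.6,0,0,0,15],[-17,-12,-14.6,0,0,0,15],[-17,-12,-14.6,0,0,0,15],[-17,-12,-14.6,0,0,0,15],[-17,-12,-14.6,0,0,0,15],[-17,-12,-14.6,0,0,0,15],[-17,-12,-14.6,0,0,0,15],[0,0,0,0.105,0,0,15],[0,0,0,0.105,0,0,15],[0,0,0,0.105,0,0,15],[0,0,0,0.105,0,0,15],[0,0,0,0.104,0,0,15],[0,0,0,0,0,0,15],[0,0,0,0,0,0,15]]]}}

```text
time_s: 14.67
ee_pos: [0.4331, -0.3059, 0.2322]
eef_rot: [-3.141, -0.002, 1.493]
force: [-0.1, 0.5, -1.8]
grip_width: 0.0232
grip_force: 25.0
```

```bash
python3 - <<'E'
from h import *
from station import telemetry, optics
np.set_printoptions(precision=4,suppress=True)
d={n:optics.camera(n) for n in("wrist","scene","top")}
pickle.dump(d,open("c4.pkl","wb"))
o=telemetry.get_obs();p=o["ee_pos"];Rt=R.from_euler("xyz",o["eef_rot"]);print(p,o["eef_rot"],o["qpos"])
a=d["wrist"]["pixels"][:,:,::-1]; b=d["scene"]["pixels"][120:330,150:430,::-1]
cv2.imwrite("pics/w4.png",np.vstack([cv2.resize(a[100:310,200:480],(560,420))[:300],cv2.resize(b,(560,420))[:300]]))
print("vessel in tool mm",Rt.inv().apply(np.array([.4344,-.3064,.08])-p)*1e3)
E
```

```text
[ 0.4319 -0.3062  0.2335] [ 3.1404 -0.0006  1.4915] [-0.6866  0.2326  1.5403  0.0012  1.3681 -0.6075]
vessel in tool mm [ -0.052    2.3347 153.4841]
```

View pics/w4.png

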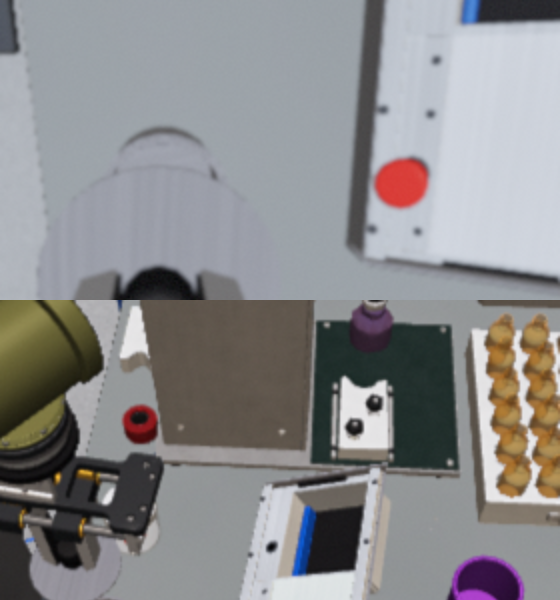

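```bash
python3 - <<'E'
from h import *
from station import telemetry
np.set_printoptions(precision=4,suppress=True)
W=pickle.load(open("c4.pkl","rb"))["wrist"]
p=telemetry.get_obs()["ee_pos"]
g=lambda x,y:(200+x/2,100+y/2)
print(W["intrinsics"][0])
print("rim sides", onz(W,g(118,172),.08),onz(W,g(213,172),.08),"far edge of rim",onz(W,g(163,128),.08), "back wall base?",onz(W,g(163,126),0))
for h in (.215,.22,.225): print("lid", onz(W,g(40,285),h),onz(W,g(272,285),h),onz(W,g(156,165),h))
an=np.linspace(0,6.28,100)
for x,y,z,r in((.4344,-.3064,.08,.038),(.4344,-.3064,0,.036)): 
    q=(proj(W,np.c_[x+r*np.cos(an),y+r*np.sin(an),z+0*an])-[200,100])*2;print(q.min(0),q.max(0))
E
```

```text
[298.1725   0.     278.9138]
rim sides [ 0.4115 -0.2902  0.08  ] [ 0.4648 -0.2943  0.08  ] far edge of rim [ 0.4386 -0.2677  0.08  ] back wall base? [ 0.4388 -0.2737  0.    ]
lid [ 0.3912 -0.3062  0.215 ] [ 0.4722 -0.3125  0.215 ] [ 0.435  -0.2672  0.215 ]
lid [ 0.3924 -0.3044  0.22  ] [ 0.4713 -0.3106  0.22  ] [ 0.4351 -0.2664  0.22  ]
lid [ 0.3936 -0.3027  0.225 ] [ 0.4705 -0.3087  0.225 ] [ 0.4352 -0.2656  0.225 ]
[ 93.9521 129.7573] [227.7085 260.8027]
[108.6414 121.5205] [211.738 223.491]
```

```bash
python3 - <<'E'
from h import *
from scipy.ndimage import map_coordinates
a=pickle.load(open("c0.pkl","rb"));b=pickle.load(open("c1.pkl","rb"))
an=np.linspace(0,6.28,240)
def G(c):
    g=cv2.GaussianBlur(cv2.cvtColor(c["pixels"],cv2.COLOR_RGB2GRAY).astype(np.float32),(0,0),1);return np.hypot(cv2.Sobel(g,5,1,0),cv2.Sobel(g,5,0,1))
cs={"top0":a["top"],"w1":b["wrist"],"top1":b["top"],"scene1":b["scene"]};gs={k:G(c) for k,c in cs.items()}
def sc(k,x,y):
    s=0
    for r,z in((.038,.077),(.033,.08),(.036,0)):
        q=proj(cs[k],np.c_[x+r*np.cos(an),y+r*np.sin(an),z+0*an]);s+=map_coordinates(gs[k],[q[:,1],q[:,0]],order=1).mean()
    return s
xs=np.arange(.424,.445,.0005);ys=np.arange(-.317,-.296,.0005)
tot=0
for k in cs:
    M=np.array([[sc(k,x,y) for y in ys] for x in xs]);i=np.unravel_index(M.argmax(),M.shape);print(k,xs[i[0]],ys[i[1]],M.max());tot=tot+M
i=np.unravel_index(tot.argmax(),tot.shape);print(xs[i[0]],ys[i[1]])
E
```

```text
top0 0.436 -0.305 235.31073
w1 0.4355 -0.308 256.9411
top1 0.436 -0.307 184.71362
scene1 0.4365 -0.309 284.43207
0.436 -0.3075
```

Call:
{"op": "carry_out", "data": {"plan": [[[-1,3.2,0,0,0,0,15],[0,0,20,0,0,0,15],[0,0,25,0,0,0,15],[0,0,25,0,0,0,15],[0,0,25,0,0,0,15],[0,0,15,0,0,0,15],[0,0,8,0,0,0,15],[0,0,0,0,0,0,15],[0,0,0,0,0,0,15],[0,0,0,0,0,0,15]]]}}

```text
time_s: 15.65
ee_pos: [0.4358, -0.308, 0.1173]
eef_rot: [3.14, 0.001, 1.492]
force: [0.2, -0.3, -1.5]
grip_width: 0.0234
grip_force: 25.0
```

```bash
python3 - <<'E'
from h import *
from station import telemetry, optics
np.set_printoptions(precision=4,suppress=True)
d={n:optics.camera(n) for n in("wrist","scene","top")}
pickle.dump(d,open("c5.pkl","wb"))
for i in range(2):
    o=telemetry.get_obs();print(o["ee_pos"],o["eef_rot"],o["force"])
a=d["wrist"]["pixels"][140:310,190:390,::-1]; b=d["scene"]["pixels"][210:310,150:290,::-1]
cv2.imwrite("pics/w5.png",np.hstack([cv2.resize(a,(353,300),interpolation=2),cv2.resize(b,(420,300),interpolation=2)]))
E
```

```text
[ 0.4356 -0.3078  0.1169] [3.1401 0.0009 1.4917] [ 0.8117 -0.3293 -1.4785]
[ 0.4356 -0.3078  0.1169] [3.1401 0.0009 1.4917] [ 0.8117 -0.3293 -1.4785]
```

View pics/w5.png

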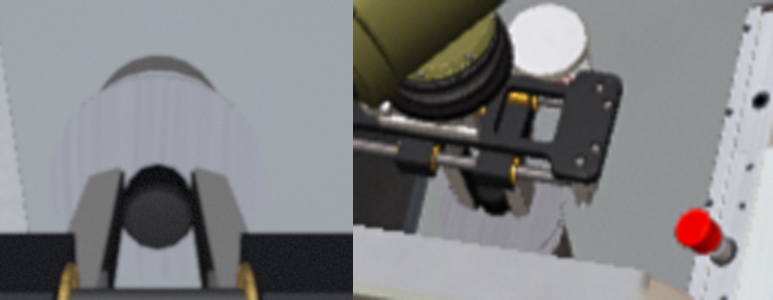

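The lid is centred over the vessel: lid centre at column 156, vessel arc at about 158. I descend slowly.

Call:
{"op": "carry_out", "data": {"plan": [[[0,0,4,0,0,0,15],[0,0,4,0,0,0,15],[0,0,4,0,0,0,15],[0,0,2,0,0,0,15],[0,0,2,0,0,0,15],[0,0,2,0,0,0,15],[0,0,2,0,0,0,15],[0,0,1,0,0,0,15],[0,0,0,0,0,0,15],[0,0,0,0,0,0,15]]]}}

```text
time_s: 16.63
ee_pos: [0.4353, -0.3075, 0.0949]
eef_rot: [-3.142, -0.0, 1.492]
force: [0.3, 0.0, -2.0]
grip_width: 0.0235
grip_force: 25.0
```

Call:
{"op": "carry_out", "data": {"plan": [[[0,0,1,0,0,0,15],[0,0,1,0,0,0,15],[0,0,1,0,0,0,15],[0,0,0,0,0,0,15],[0,0,0,0,0,0,15]]]}}

```text
time_s: 17.05
ee_pos: [0.4353, -0.3075, 0.0919]
eef_rot: [-3.141, -0.0, 1.492]
force: [0.5, -0.2, -1.4]
grip_width: 0.0232
grip_force: 25.0
```

Call:
{"op": "carry_out", "data": {"plan": [[[0,0,0.7,0,0,0,15],[0,0,0.7,0,0,0,15],[0,0,0.7,0,0,0,15],[0,0,0,0,0,0,15],[0,0,0,0,0,0,15]]]}}

```text
time_s: 17.47
ee_pos: [0.4356, -0.3078, 0.0914]
eef_rot: [3.141, 0.001, 1.492]
force: [-5.6, 4.4, 16.1]
grip_width: 0.0234
grip_force: 25.0
```

Call:
{"op": "carry_out", "data": {"plan": [[[0,0,-1.2,0,0,0,15],[0,0,0,0,0,0,15],[0,0,0,0,0,0,15]]]}}

```text
time_s: 17.72
ee_pos: [0.4355, -0.3076, 0.0915]
eef_rot: [3.141, 0.0, 1.492]
force: [-1.1, 2.5, 6.2]
grip_width: 0.0235
grip_force: 25.0
```

Call:
{"op": "carry_out", "data": {"plan": [[[0,0,-0.5,0,0,0,15],[0,0,0,0,0,0,15],[0,0,0,0,0,0,26],[0,0,0,0,0,0,30],[0,0,0,0,0,0,36],[0,0,0,0,0,0,45],[0,0,0,0,0,0,50],[0,0,0,0,0,0,50],[0,0,-10,0,0,0,50],[0,0,-20,0,0,0,50],[0,0,-30,0,0,0,50],[0,0,-30,0,0,0,50],[0,0,-30,0,0,0,50],[0,0,0,0,0,0,50],[0,0,0,0,0,0,50]]]}}

```text
time_s: 18.97
ee_pos: [0.4357, -0.3078, 0.2135]
eef_rot: [3.139, 0.002, 1.492]
force: [-0.3, -0.4, -0.2]
grip_width: 0.0499
grip_force: 0.0
```

```bash
python3 - <<'E'
from h import *
from station import telemetry, optics
np.set_printoptions(precision=4,suppress=True)
d={n:optics.camera(n) for n in("wrist","scene","top")}
pickle.dump(d,open("c6.pkl","wb"))
o=telemetry.get_obs();print(o["ee_pos"],o["eef_rot"],o["force"])
a=d["wrist"]["pixels"][140:310,190:390,::-1]; b=d["scene"]["pixels"][210:310,150:290,::-1]
cv2.imwrite("pics/w6.png",np.hstack([cv2.resize(a,(353,300),interpolation=2),cv2.resize(b,(420,300),interpolation=2)]))
E
```

```text
[ 0.435  -0.3072  0.2106] [-3.1402 -0.0009  1.4918] [-0.1001 -1.4183 -0.2293]
```

View pics/w6.png

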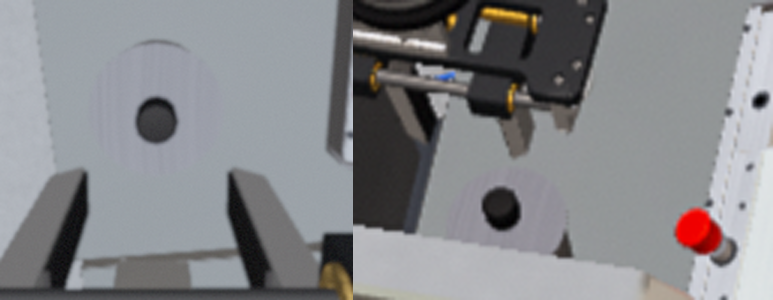

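The lid sits concentric, with its knob at (157,118) in the left half, and looks level. For closing I turn the gripper a quarter turn so its body stays clear of the lidded vessel.

Call:
{"op": "carry_out", "data": {"plan": [[[0,0,0,0,0,0.1207,50],[0,0,0,0,0,0.1207,50],[0,0,0,0,0,0.1207,50],[0,0,0,0,0,0.1207,50],[0,0,0,0,0,0.1207,50],[0,0,0,0,0,0.1207,50],[0,0,0,0,0,0.1207,50],[0,0,0,0,0,0.1207,50],[0,0,0,0,0,0.1207,50],[0,0,0,0,0,0.1207,50],[0,0,0,0,0,0.1207,50],[0,0,0,0,0,0.1207,50],[0,0,0,0,0,0.1207,50],[0,0,0,0,0.1047,0,50],[0,0,0,0,0.1047,0,50],[0,0,0,0,0.1047,0,50],[0,0,0,0,0.1047,0,50],[0,0,0,0,0.1047,0,50],[0,0,0,0,0,0,50],[0,0,0,0,0,0,50]]]}}

```text
time_s: 20.78
ee_pos: [0.4343, -0.3076, 0.2107]
eef_rot: [-3.14, -0.52, -0.08]
force: [-0.3, -0.3, 0.7]
grip_width: 0.05
grip_force: 0.0
```

Call:
{"op": "carry_out", "data": {"plan": [[[9,-2,15,0,0,0,50],[9,-2,15,0,0,0,50],[9,-2,15,0,0,0,50],[9,-2,15,0,0,0,50],[9,-2,15,0,0,0,50],[7,-2,15,0,0,0,50],[0,0,0,0,0,0,50],[0,0,0,0,0,0,50]]]}}

```text
time_s: 21.45
ee_pos: [0.5265, -0.3019, 0.1588]
eef_rot: [-3.141, -0.52, -0.076]
force: [0.1, 0.4, 0.3]
grip_width: 0.0503
grip_force: 0.0
```

```bash
python3 - <<'E'
from h import *
from station import telemetry, optics
np.set_printoptions(precision=4,suppress=True)
d={n:optics.camera(n) for n in("wrist","scene","top")}
pickle.dump(d,open("c7.pkl","wb"))
o=telemetry.get_obs();p=o["ee_pos"];Rt=R.from_euler("xyz",o["eef_rot"]);print(p,o["eef_rot"],o["qpos"])
print("to grip, tool mm",Rt.inv().apply(np.array([.5763,-.3065,.0735])-p)*1e3, Rt.as_matrix())
a=d["wrist"]["pixels"][:,:,::-1]; b=d["scene"]["pixels"][180:320,150:350,::-1]
cv2.imwrite("pics/w7.png",np.hstack([cv2.resize(a,(400,300),interpolation=2),cv2.resize(b,(400,300),interpolation=2)]))
E
```

```text
[ 0.5258 -0.3026  0.1601] [ 3.1411 -0.5231 -0.077 ] [-0.7167  0.2508  1.7859  0.465   0.7265  0.6396]
to grip, tool mm [  0.5765  -0.084  100.3366] [[ 0.8637 -0.0772  0.4981]
 [-0.0666 -0.997  -0.0389]
 [ 0.4996  0.0004 -0.8663]]
```

View pics/w7.png

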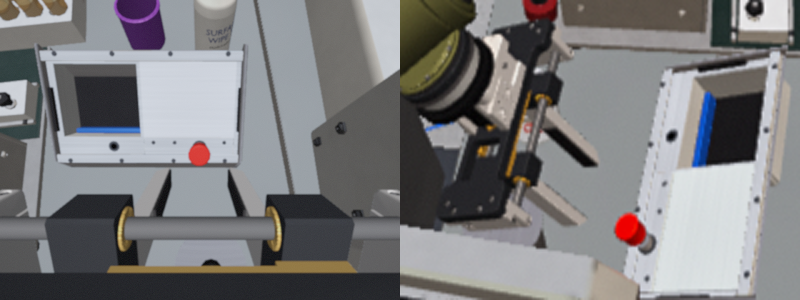

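The knob (199,153) is midway between the fingers, and the gripper is clear of the vessel. I descend and grip.

Call:
{"op": "carry_out", "data": {"plan": [[[0.5,0,17,0,0,0,50],[0,0,17,0,0,0,50],[0,0,17,0,0,0,50],[0,0,17,0,0,0,50],[0,0,17,0,0,0,50],[0,0,15,0,0,0,50],[0,0,0,0,0,0,50],[0,0,0,0,0,0,50],[0,0,0,0,0,0,20],[0,0,0,0,0,0,20],[0,0,0,0,0,0,20],[0,0,0,0,0,0,20],[0,0,0,0,0,0,20],[0,0,0,0,0,0,20],[0,0,0,0,0,0,20],[0,0,0,0,0,0,20]]], "squeeze": 40}}

```text
time_s: 22.93
ee_pos: [0.5763, -0.3065, 0.0739]
eef_rot: [3.141, -0.524, -0.077]
force: [-5.1, 1.7, 7.4]
grip_width: 0.0246
grip_force: 40.0
```

Call:
{"op": "carry_out", "data": {"plan": [[[0,0,-2.5,0,0,0,20],[0,0,-2.5,0,0,0,20],[0,0,-2.5,0,0,0,20],[0,0,-2,0,0,0,20],[0,0,-1,0,0,0,20],[0,0,0,0,0,0,20],[0,0,0,0,0,0,20],[0,0,0,0,0,0,20]]]}}

```text
time_s: 23.6
ee_pos: [0.5713, -0.3061, 0.0823]
eef_rot: [3.141, -0.524, -0.077]
force: [8.2, -2.2, -5.4]
grip_width: 0.0243
grip_force: 40.0
```

Call:
{"op": "carry_out", "data": {"plan": [[[0,0,-0.3,0,0,0,20],[0,-4,0,0,0,0,20],[0,-10,0,0,0,0,20],[0,-12,0,0,0,0,20],[0,-12,0,0,0,0,20],[0,-12,0,0,0,0,20],[0,-12,0,0,0,0,20],[0,-12,0,0,0,0,20],[0,-12,0,0,0,0,20],[0,-12,0,0,0,0,20],[0,-10,0,0,0,0,20],[0,-8,0,0,0,0,20],[0,-4,0,0,0,0,20],[0,-2,0,0,0,0,20],[0,0,0,0,0,0,20],[0,0,0,0,0,0,20]]]}}

```text
time_s: 24.93
ee_pos: [0.5806, -0.184, 0.0826]
eef_rot: [-3.142, -0.524, -0.077]
force: [9.6, 1.9, -5.8]
grip_width: 0.0243
grip_force: 40.0
```

Call:
{"op": "carry_out", "data": {"plan": [[[0,-1,0,0,0,0,20],[0,-1,0,0,0,0,20],[0,-1,0,0,0,0,20],[0,-1,0,0,0,0,20],[0,0,0,0,0,0,20],[0,0,0,0,0,0,20],[0,0,0,0,0,0,20]]]}}

```text
time_s: 25.52
ee_pos: [0.5809, -0.1813, 0.0827]
eef_rot: [3.14, -0.525, -0.078]
force: [7.7, -7.2, -6.7]
grip_width: 0.0243
grip_force: 40.0
```

At the stop (y force −7 N). I lower the pin and test the lock.

Call:
{"op": "carry_out", "data": {"plan": [[[0,0,3,0,0,0,20],[0,0,3,0,0,0,20],[0,0,3,0,0,0,20],[0,0,1.8,0,0,0,20],[0,0,0,0,0,0,20],[0,0,0,0,0,0,20],[0,0,0,0,0,0,20]]]}}

```text
time_s: 26.1
ee_pos: [0.5861, -0.1817, 0.074]
eef_rot: [3.14, -0.525, -0.078]
force: [-3.8, -5.4, 4.3]
grip_width: 0.0247
grip_force: 40.0
```

Call:
{"op": "carry_out", "data": {"plan": [[[0,1.5,0,0,0,0,20],[0,1.5,0,0,0,0,20],[0,1,0,0,0,0,20],[0,0,0,0,0,0,20],[0,0,0,0,0,0,20]]]}}

```text
time_s: 26.52
ee_pos: [0.5859, -0.1836, 0.0739]
eef_rot: [-3.14, -0.524, -0.077]
force: [-1.2, 10.5, 9.4]
grip_width: 0.0243
grip_force: 40.0
```

Call:
{"op": "carry_out", "data": {"plan": [[[0,-1.7,0,0,0,0,20],[0,0,0,0,0,0,50],[0,0,0,0,0,0,50],[0,0,0,0,0,0,50],[0,0,0,0,0,0,50],[0,0,-10,0,0,0,50],[0,0,-25,0,0,0,50],[0,0,-30,0,0,0,50],[0,0,-30,0,0,0,50],[0,0,-30,0,0,0,50],[0,0,-30,0,0,0,50],[0,0,0,0,0,0,50],[0,0,0,0,0,0,50]]]}}

```text
time_s: 27.6
ee_pos: [0.5084, -0.1774, 0.2094]
eef_rot: [3.14, -0.527, -0.077]
force: [-0.1, 0.6, -0.1]
grip_width: 0.0495
grip_force: 0.0
```

```bash
python3 - <<'E'
from h import *
from station import telemetry, optics
np.set_printoptions(precision=4,suppress=True)
d={n:optics.camera(n) for n in("wrist","scene","top")}
pickle.dump(d,open("c8.pkl","wb"))
o=telemetry.get_obs();print(o["ee_pos"],o["force"])
def red(c):
    r=c["pixels"].astype(int);m=((r[...,0]>140)&(r[...,1]<80)&(r[...,2]<80)).astype(np.uint8)
    n,l,s,e=cv2.connectedComponentsWithStats(m);return [(e[i].round(1),s[i,4]) for i in range(1,n) if s[i,4]>30]
d0=pickle.load(open("c0.pkl","rb"))
for n in("top","scene"): print(n,red(d0[n]),red(d[n]))
b=d["scene"]["pixels"][180:320,170:350,::-1]; a=d["top"]["pixels"][165:305,270:400,::-1]
cv2.imwrite("pics/w8.png",np.hstack([cv2.resize(a,(390,420),interpolation=2),cv2.resize(b,(400,420),interpolation=2)]))
E
```

```text
[ 0.5084 -0.1769  0.2065] [-0.2634 -0.834   0.5005]
top [(array([319.4, 234. ]), np.int32(77))] [(array([319.6, 234.2]), np.int32(78))]
scene [(array([275.9, 233. ]), np.int32(118)), (array([393.4, 316.1]), np.int32(38))] [(array([275.9, 233.6]), np.int32(126)), (array([393.3, 316.2]), np.int32(40))]
```

View pics/w8.png

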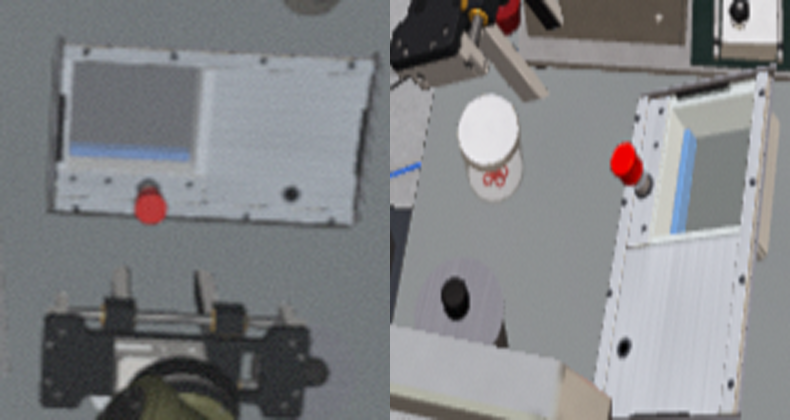

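```bash
python3 - <<'E'
from h import *
d=pickle.load(open("c8.pkl","rb"));c=d["scene"];w=pickle.load(open("c6.pkl","rb"))
print(proj(c,[.4358,-.3075,.104]),"seen 199.3 279.3")
W=w["wrist"];an=np.linspace(0,6.28,300)
g=cv2.GaussianBlur(cv2.cvtColor(W["pixels"],cv2.COLOR_RGB2GRAY),(0,0),1)
# knob and flange in the wrist picture taken just after release
q=proj(W,np.c_[.4358+.041*np.cos(an),-.3075+.041*np.sin(an),.084+0*an]);print("flange pred",q.min(0),q.max(0),"seen", (190+94/1.765,140+41/1.765),(190+218/1.765,140+178/1.765))
print("knob pred",proj(W,[[.4358,-.3075,.116],[.4358,-.3075,.091]]),"seen",190+157/1.765,140+119/1.765)
E
```

```text
[[199.59405221 279.52911506]] seen 199.3 279.3
flange pred [240.2350166  162.91191533] [317.48380096 238.34698228] seen (243.25779036827197, 163.22946175637395) (313.5127478753541, 240.8498583569405)
knob pred [[279.01350684 209.15815465]
 [278.90628952 203.30875731]] seen 278.95184135977337 207.42209631728048
```

The lid matches a level, seated lid at the vessel within about a pixel, the hatch knob is back at its start position, and the lock test held. I hand in.

```bash
python3 -c "
from station import ctrl
print(ctrl.hand_in())"
```

```text
the job is handed in; nothing more can be done
None
```

The lid is seated level on the vessel, the hatch is shut with the plunger locked home, and the job was handed in at about 28 s of the 67 s allowed; the verdict was not shown.

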